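# Put three mixed-up tin railway exhibits back on their own display stands

## Task

Three tin railway toys stand on one another's display stands: rest one on the middle of the free felt mat and let go of it, then move them round until the locomotive stands lengthwise on the oblong stand, the station house square-on on the square stand and the water tower on the round stand, each upright in the middle. Set them down gently, without dropping or tipping any. Do not disturb the disc signal, the buffer stop or the polish tin among them.

Things in the scene. Friction and masses are not known exactly. Their poses are not given: they have to be found in the camera images.
- loco: Tin locomotive, loose, 150 x 58 x 104 mm high, 0.3 kg. Origin: centre of underside (wheel treads); x points lengthwise to the chimney end, z up. Brass boiler 48 mm thick along x, x -28 to +70 mm, axis at z = 60: grip it across y near x = +10, z = 62. Chassis plate top z = 34; cab x -75 to -28, top z = 92; chimney 18 mm wide at x = +55, top z = 104. Starts on the round stand, at any angle.
- house: Tin station house, loose, 0.25 kg: base plate 70 x 70 x 6 mm, pale walls 54 x 54 mm in plan up to z = 58 mm, gable roof (no eaves) with ridge along x, top z = 87. Origin: centre of underside; x, y square to the walls, z up. Grip either pair of parallel walls (54 mm) from above at z = 46 mm. Starts on the oblong stand.
- tower: Tin water tower, loose, 0.25 kg: round foot of diameter 72 mm, 6 mm thick, thin legs, plain steel tank of diameter 54 mm from z = 52 to 96 mm, low cone, top z = 108 mm. Origin: centre of underside, z up; round, so yaw does not matter. Grip the tank from above at z = 76 mm. Starts on the square stand.
- stand_oblong: Oblong white display stand, fixed, 170 (x) x 76 (y) x 25 mm high; the locomotive belongs on it, lengthwise, either way round. Origin: centre of the underside, on the table; the top is at z = 25 mm.
- stand_square: Square white display stand, fixed, 110 x 110 x 25 mm high; the station house belongs on it, in any of the four square-on positions. Origin: centre of the underside, on the table; x and y are along its edges; the top is at z = 25 mm.
- stand_round: Round white display stand, fixed, diameter 120 mm, 25 mm high; the water tower belongs on it. Origin: centre of the underside, on the table; the top is at z = 25 mm.
- mat: Free dark blue felt mat lying on the table, fixed, 140 (x) x 120 (y) x 4 mm thick: the spare place on which one toy is set down on the way. Origin: centre of the underside; the top is at z = 4 mm.
- signal: Small disc signal, a bystander, loose, 125 mm high: dark round foot of diameter 52 mm, thin post and a red disc of diameter 40 mm at the top. Origin: centre of the underside, z up. Leave it alone.
- buffer: Small buffer stop, a bystander, loose: dark plate 40 x 56 mm with two wooden posts and a cross beam, 38 mm high. Origin: centre of the underside, z up. Leave it alone.
- polish: Round aluminium polish tin, a bystander, loose, diameter 50 mm, 34 mm high. Origin: centre of the underside, z up. Leave it alone.
Things that resemble listed ones, but are neither listed nor needed, are in the scene too. What is shaped like the loco but turquoise is not meant.

How it is judged:
By the outcome, as a careful person would: the job done as asked, in the order asked, and still so for the second after the job is handed in, with the robot touching nothing.
It also fails if it takes over 125 s, if anything falls off the work surface, if the arm or the gripper's body presses on something with over 40 N, if the wrist force passes 120 N, or if a joint passes its speed limit or range.

## Robot

A 6-joint arm with a two-finger parallel gripper is mounted at the origin on the work surface. World frame = base frame: x ahead of the robot, y to its left, z up, the work surface at z = 0. Lengths are in m, angles in rad, forces in N, time in s.
With the tool pointing down it reaches from about 0.35 to 0.975 m from the base axis. Payload 7.1 kg.
Tool frame: the origin (TCP) lies midway between the tips of the shut fingers; the grasp point (between the pads) lies behind it (tcp_to_grasp is the z of the grasp point in the tool frame, in m); z points along the fingers, x is the direction in which the jaws open and shut, and the axes are right-handed (so a half turn about z gives the same grasp; the last joint's range is limited). The gripper opens to 88 mm and grips with 3 to 60 N. Pads are 20 mm wide; open, the fingers measure 115 mm over their backs; the gripper's body (75 mm by 178 mm) begins 61 mm behind the grasp point.
Start: joints at [-1.119, 0.423, 1.63, -0, 1.089, -0.019], TCP at [0.284, -0.557, 0.223] pointing down, gripper open.
Joint ranges: [-3, 3], [-0.9, 2.11], [0.09, 2.58], [-1.31, 4.45], [0.11, 2.69], [-2.54, 2.54]. Speed limits (rad/s): [2.39, 2.39, 3.01, 3.14, 3.14, 3.14].

## Interface

Orientations are given as a unit quaternion [w, x, y, z].
In Python, from bench import state, camera, camera_params, finish_job, tcp_to_grasp gives the robot as it stands.
- The arm moves only by the shell command python3 -m jog 'ROWS' [OPENING] [FORCE]. ROWS is JSON, one flat list of numbers, 4 for each row, row after row: the shift along the world's x, y, z in cm, then the turn about the world's z in rad. In form: [tx, ty, tz, twist, tx, ty, tz, twist, ...]. A call has 1 to 10 rows; each row shifts and turns the commanded pose from where the row before left it; what a row does not reach is not made up. A row lasts 1/12 s, in which the tool goes at most 41.7 mm and 7.16 degrees, less where a joint would pass 70% of its speed; a pose out of reach is approached as far as the arm can. A call with a gripper value outside its range is refused whole. OPENING is the opening, from -1 (shut) to 1 (fully open), so that 0 is half open, set as the call begins (- or left out, the last holds). The fingers move at their own pace and stop on an object; FORCE is the grip in N (left out, the last holds). Time passes only in rows, so rows that do not move let the fingers close. It gives the time, the measured TCP pose, the force and the opening at its end, in the units of the state.
- state(): the state, without advancing time (a new reading comes with each control period).
- camera(name): name is "scene" or "top"; returns the picture (480x640x3 uint8, blue, green, red); there is no depth.
- camera_params(name): a dict with "fx", "fy", "cx", "cy" (pixels), "D" ([k1, k2, p1, p2, k3] as OpenCV has them; the pictures are not rectified), "rvec" (rotation vector, rad) and "tvec" (3), from world to camera coordinates, as OpenCV has them. Camera axes: x right, y down, z forward; pixel columns grow to the right and rows downward; lengths in m; the calibration is good to about 2 mm. A picture is of the moment at which its call begins. camera_params takes no time and is no camera call.
- finish_job(): hands the job in, once; it reports no verdict.
The state is a dict: "clock": time; "joints": joint angles; "joint_velocities": joint speeds; "effort": joint torques, N m; "tool_pos": TCP position; "orientation": TCP orientation; "force": force on the tool from outside, world axes, zero at the start; "ft_torque": the same for the moment, N m; "width": finger opening in m.
Only numpy, scipy, OpenCV 4.12 (cv2) and the standard library are available. Lean on these libraries where they do the work, as an engineer would, in place of code of your own. Each camera call takes 0.05 s, during which the arm holds its last target. There are 200 camera calls.

## Working session

There is one attempt and no reset: what is moved stays moved. The work goes in short steps, Python scripts to look and compute and a shell command to move; the robot and the scene stay as the last step left them, time stands still between calls to the robot, and variables do not carry over. Pictures are saved under pics/ and viewed, about 12 in all and at most 16, crops included, and the job is handed in when it is done.

```bash
mkdir -p pics; ls
python3 - <<'E'
from bench import *
import cv2
for n in("top","scene"):
    cv2.imwrite(f"pics/{n}0.png",camera(n)); print(n,camera_params(n))
s=state();print(s['clock'],s['tool_pos'],s['orientation'],s['width'],tcp_to_grasp)
E
```

```text
pics
top {'fx': 511.6061935364927, 'fy': 511.6061935364927, 'cx': 313.77458682951806, 'cy': 241.76257470569803, 'D': array([-0.10614393,  0.        ,  0.        ,  0.        ,  0.        ]), 'rvec': array([ 2.1466727 , -2.13509404,  0.23564064]), 'tvec': array([-0.02243999,  0.51485375,  0.88379744])}
scene {'fx': 578.4129234000677, 'fy': 578.4129234000677, 'cx': 313.87664503597534, 'cy': 244.88753393957754, 'D': array([-0.04958741,  0.        ,  0.        ,  0.        ,  0.        ]), 'rvec': array([ 1.57593912,  1.9238695 , -0.86194867]), 'tvec': array([ 0.09215366, -0.2894187 ,  1.50568451])}
0.1 [ 0.28330845 -0.5565557   0.2219991 ] [-3.54163522e-04  8.52521400e-01 -5.22691900e-01 -5.61298794e-04] 0.0879567791585072 -0.0187
```

View pics/top0.png

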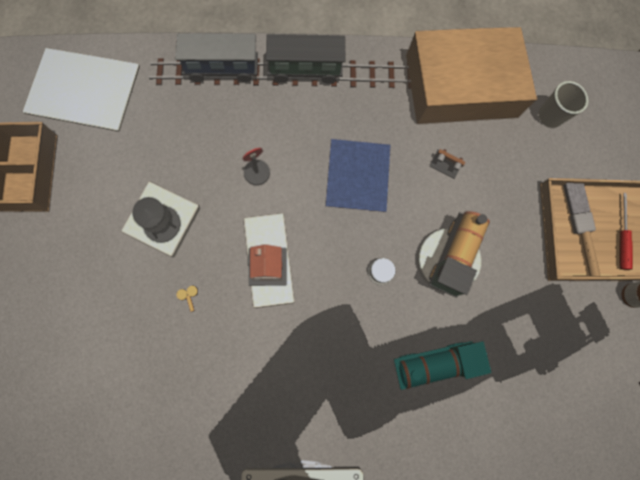

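View pics/scene0.png

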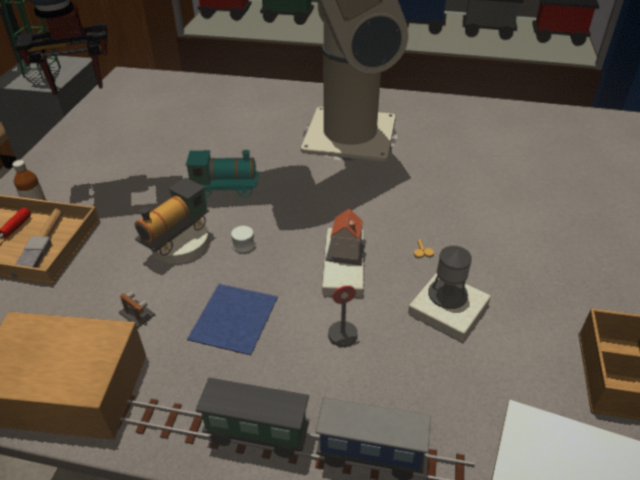

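The top view has world x up and y left. The tower is on the square stand (~(160,220)), the house on the oblong (~(268,262)), the loco on the round stand (~(460,255)) and the mat at (358,175). I'll enlarge these.

```bash
cat > h.py <<'E'
from bench import *
import cv2, numpy as np
def P(n):
    p=camera_params(n);K=np.array([[p['fx'],0,p['cx']],[0,p['fy'],p['cy']],[0,0,1.]])
    return K,np.array(p['D']),np.array(p['rvec']),np.array(p['tvec'])
def w(n,uv,z):
    K,D,r,t=P(n);R=cv2.Rodrigues(r)[0]
    q=cv2.undistortPoints(np.array(uv,float).reshape(-1,1,2),K,D).reshape(-1,2)
    d=np.c_[q,np.ones(len(q))]@R;c=-R.T@t
    return c+d*((z-c[2])/d[:,2])[:,None]
def px(n,X):
    K,D,r,t=P(n);return cv2.projectPoints(np.array(X,float).reshape(-1,3),r,t,K,D)[0].reshape(-1,2)
def crop(img,x0,y0,x1,y1,k,f):
    c=cv2.resize(img[y0:y1,x0:x1],None,fx=k,fy=k,interpolation=cv2.INTER_CUBIC)
    for x in range((x0+9)//10*10,x1,10): cv2.line(c,((x-x0)*k,0),((x-x0)*k,12 if x%50==0 else 5),(255,255,255),1)
    for y in range((y0+9)//10*10,y1,10): cv2.line(c,(0,(y-y0)*k),(12 if y%50==0 else 5,(y-y0)*k),(255,255,255),1)
    cv2.imwrite(f,c)
E
python3 - <<'E'
from h import *
t=cv2.imread('pics/top0.png')
g=lambda i:np.clip(i.astype(float)*1.5,0,255).astype('uint8')
a=cv2.resize(g(t)[170:315,115:305],None,fx=4,fy=4,interpolation=cv2.INTER_CUBIC)
crop(g(t),115,170,305,315,4,'pics/a.png'); crop(g(t),320,130,500,310,3,'pics/b.png')
E
```

```text
(no output)
```

View pics/a.png

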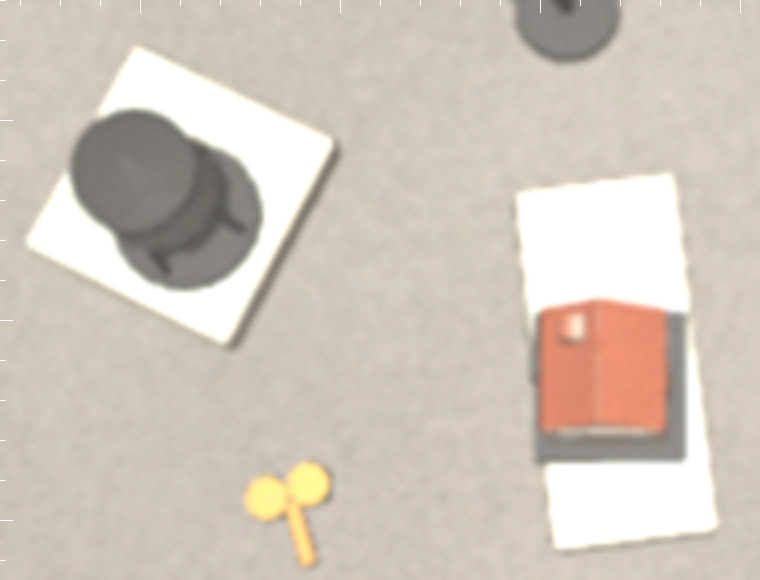

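View pics/b.png

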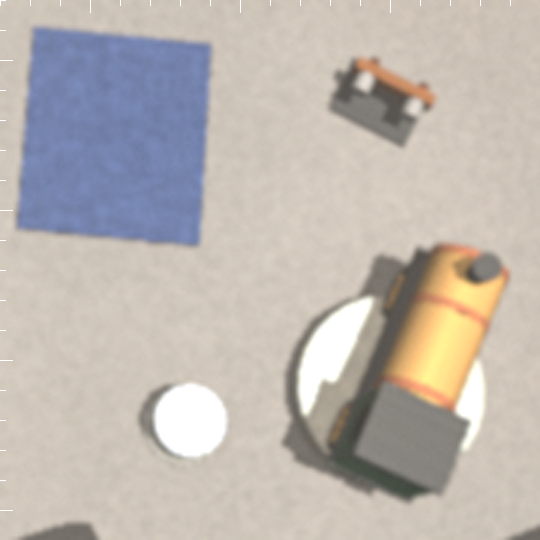

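Run:
```python
from h import *
from scipy.optimize import least_squares
np.set_printoptions(precision=4,suppress=True)
A=lambda l:(np.array(l,float)+.5)/4-.5+[115,170]
B=lambda l:(np.array(l,float)+.5)/3-.5+[320,130]
def rect(name,uv,z):
    X=w('top',uv,z)[:,:2]; e=[X[(i+1)%4]-X[i] for i in range(4)]
    print(name,'c',X.mean(0),'len',[round(np.linalg.norm(v),4) for v in e],'ang',[round(np.degrees(np.arctan2(v[1],v[0])),1) for v in e])
rect('square',A([(135,45),(334,143),(230,346),(27,241)]),.025)
rect('oblong',A([(516,192),(674,174),(717,528),(556,549)]),.025)
rect('mat',B([(35,27),(211,44),(199,245),(17,229)]),.004)
rect('plate',A([(533,314),(685,314),(683,461),(536,462)]),.031)
print('ridge',(r:=w('top',A([(597,299),(600,428)]),.112)),r.mean(0))
rect('eaves',A([(541,310),(667,313),(666,432),(541,430)]),.083)
print('tank',w('top',A([(135,172),(135,109),(72,172)]),.121))
print('foot',w('top',A([(188,217)]),.031))
rect('cab',B([(384,383),(470,419),(440,491),(355,450)]),.117)
print('chim',w('top',B([(485,265)]),.129))
R=w('top',B([(372,297),(320,325),(301,375),(484,375),(486,410),(475,445)]),.025)[:,:2]
f=least_squares(lambda c:np.linalg.norm(R-c,axis=1)-.06,R.mean(0));print('round',f.x,f.fun)
print('polish',w('top',B([(190,420)]),.034),'signal foot',w('top',[(257,172)],.005),'buf',w('top',[(447,163)],.02))
print('signal disc',w('top',[(253,155)],.105), 'turq chim', w('top',[(404,371),(475,360)],.1))
```

```text
square c [0.5626 0.2694] len [np.float64(0.1089), np.float64(0.1069), np.float64(0.1104), np.float64(0.1061)] ang [np.float64(-115.9), np.float64(155.6), np.float64(63.7), np.float64(-25.2)]
oblong c [0.4858 0.0634] len [np.float64(0.0746), np.float64(0.1673), np.float64(0.0739), np.float64(0.1681)] ang [np.float64(-82.8), np.float64(-172.5), np.float64(97.8), np.float64(7.7)]
mat c [ 0.6585 -0.1086] len [np.float64(0.1181), np.float64(0.1389), np.float64(0.1185), np.float64(0.1394)] ang [np.float64(-94.7), np.float64(175.1), np.float64(85.5), np.float64(-5.1)]
plate c [0.4713 0.0656] len [np.float64(0.0701), np.float64(0.068), np.float64(0.0669), np.float64(0.0685)] ang [np.float64(-89.5), np.float64(179.9), np.float64(90.8), np.float64(2.5)]
ridge [[0.4978 0.0669 0.112 ]
 [0.4431 0.0646 0.112 ]] [0.4705 0.0657 0.112 ]
eaves c [0.4714 0.0652] len [np.float64(0.0549), np.float64(0.0521), np.float64(0.0539), np.float64(0.0525)] ang [np.float64(-90.9), np.float64(-179.7), np.float64(89.5), np.float64(1.4)]
tank [[0.5491 0.2633 0.121 ]
 [0.5767 0.2651 0.121 ]
 [0.5489 0.2904 0.121 ]]
foot [[0.5495 0.2637 0.031 ]]
cab c [ 0.4471 -0.2606] len [np.float64(0.0534), np.float64(0.0454), np.float64(0.0534), np.float64(0.0424)] ang [np.float64(-112.5), np.float64(154.4), np.float64(64.3), np.float64(-25.7)]
chim [[ 0.5438 -0.3043  0.129 ]]
round [ 0.4878 -0.28  ] [ 0.0001  0.0015  0.0002 -0.0004  0.0004  0.0017]
polish [[ 0.4664 -0.1479  0.034 ]] signal foot [[0.6607 0.0901 0.005 ]] buf [[ 0.6804 -0.2831  0.02  ]]
signal disc [[0.659  0.0899 0.105 ]] turq chim [[ 0.2875 -0.1688  0.1   ]
 [ 0.3041 -0.2913  0.1   ]]
```

Sizes and the independent measurements agree: tank and foot match to 0.5 mm, and the loco's cab–chimney distance is 106.1 mm against 106.5. The order is tower → mat, house → square, loco → oblong, tower → round. First move: to above the tower.

```bash
python3 -m jog '[0.6,1.85,0,0.04, 1.2,3.7,0,0.04, 1.2,3.7,0,0.04, 1.2,3.7,0,0.04, 1.2,3.7,0,0.04, 1.2,3.7,0,0.04, 1.2,3.7,0,0.04, 1.2,3.7,0,0.04, 1.2,3.7,0,0.04, 1.2,3.7,0,0.04]' 1 25
python3 -m jog '[1.2,3.7,0,0.04, 1.2,3.7,0,0.04, 1.2,3.7,0,0.04, 1.2,3.7,0,0.04, 1.2,3.7,0,0.04, 1.2,3.7,0,0.04, 1.2,3.7,0,0.04, 1.2,3.7,0,0.04, 1.2,3.7,0,0.04, 1.2,3.7,0,0.04]'
python3 -m jog '[1.2,3.7,0,0.04, 1.2,3.7,0,0.04, 0.8,2.5,0,0.04, 0,0,0,0, 0,0,0,0]'
cat >> h.py <<'E'
def to(x,y,z=None,jaw=None):
    """remaining shift in cm, twist in rad, from measured pose to TCP target"""
    s=state();q=s['orientation'];p=np.array(s['tool_pos'])
    a=2*np.arctan2(q[2],q[1]); out=(np.array([x,y,p[2] if z is None else z])-p)*100
    tw=None if jaw is None else round(float((np.radians(jaw)-a+np.pi/2)%np.pi-np.pi/2),3)
    print('t',round(s['clock'],2),'pos',np.round(p,4),'jaw',round(np.degrees(a),1),'w',round(s['width'],4),'go cm',np.round(out,2),'twist',tw,'F',np.round(s['force'],1))
E
python3 -c "from h import *;to(.5493,.2635,.0823)"
```

```text
clock: 0.93
tool_pos: [0.3975, -0.2036, 0.2226]
orientation: [-0.0, 0.94, -0.342, -0.0]
force: [1.1, -0.3, -0.1]
width: 0.088
clock: 1.77
tool_pos: [0.5175, 0.1665, 0.2224]
orientation: [0.0, 0.989, -0.148, -0.0]
force: [0.3, -0.3, 1.3]
width: 0.0879
clock: 2.18
tool_pos: [0.5491, 0.2645, 0.2219]
orientation: [0.0, 0.996, -0.089, -0.001]
force: [0.2, -0.9, -0.1]
width: 0.0878
t 2.18 pos [0.5491 0.2645 0.2219] jaw -10.2 w 0.0878 go cm [  0.02  -0.1  -13.96] twist None F [ 0.2 -0.9 -0.1]
```

```bash
python3 -m jog '[0,-0.1,-1,0, 0,0,-2,0, 0,0,-2,0, 0,0,-2,0, 0,0,-2,0, 0,0,-2,0, 0,0,-1.5,0, 0,0,-1,0, 0,0,-0.45,0, 0,0,0,0]' | tail -4
python3 -m jog '[0,0,0,0,0,0,0,0,0,0,0,0,0,0,0,0,0,0,0,0,0,0,0,0,0,0,0,0,0,0,0,0,0,0,0,0]' -1 25
python3 -c "from h import *;to(.5493,.2635,.0823)"
python3 -m jog '[0,0,0.2,0, 0,0,0.4,0, 0,0,0.6,0, 0,0,0.8,0, 0,0,1,0, 0,0,0,0]'
python3 - <<'E'
from h import *
to(.5493,.2635,.0823)
c=camera('scene');cv2.imwrite('pics/s1.png',c);crop(c,360,180,560,360,3,'pics/s1c.png')
E
```

```text
tool_pos: [0.5488, 0.2613, 0.0822]
orientation: [0.001, 0.996, -0.091, -0.001]
force: [0.2, 0.4, 0.2]
width: 0.0881
clock: 3.77
tool_pos: [0.5499, 0.2627, 0.0836]
orientation: [-0.0, 0.996, -0.09, 0.0]
force: [1.2, -0.4, 4.6]
width: 0.0535
t 3.77 pos [0.5499 0.2627 0.0836] jaw -10.3 w 0.0535 go cm [-0.06  0.08 -0.13] twist None F [ 1.2 -0.4  4.6]
clock: 4.27
tool_pos: [0.5508, 0.2631, 0.1156]
orientation: [-0.001, 0.996, -0.09, 0.001]
force: [0.5, -0.6, -1.4]
width: 0.0539
t 4.27 pos [0.5508 0.2631 0.1156] jaw -10.3 w 0.0539 go cm [-0.15  0.04 -3.33] twist None F [ 0.5 -0.6 -1.4]
```

View pics/s1c.png

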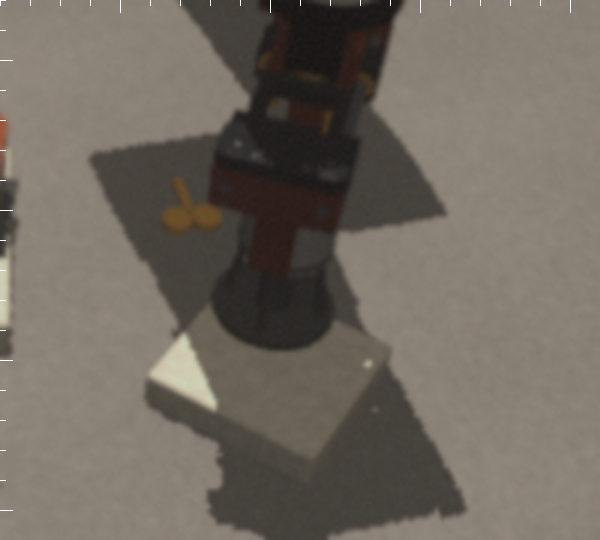

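Tower is held and hanging upright clear of the stand. I'll raise it and carry it to the mat.

```bash
python3 -m jog '[0,0,1,0, 0,0,2,0, 0,0,2,0, 0,0,2,0, 0,0,2,0, 0,0,1.5,0, 0,0,0.5,0]' | tail -4
python3 -m jog '[0.2,-0.7,0,0, 0.4,-1.5,0,0, 0.8,-2.5,0,0, 0.8,-3,0,0, 0.8,-3,0,0, 0.8,-3,0,0, 0.9,-3,0,0, 0.9,-3,0,0, 0.9,-3,0,0, 0.9,-3,0,0]' |tail -4
python3 -m jog '[0.9,-3,0,0, 0.9,-3,0,0, 0.8,-2.5,0,0, 0.4,-1.3,0,0, 0.2,-0.7,0,0, 0,0,0,0, 0,0,0,0, 0,0,0,0]'
python3 -c "from h import *;to(.6585,-.1086,.0613)"
python3 -m jog '[0,0,0,0,0,0,0,0]'
```

```text
tool_pos: [0.5506, 0.263, 0.2262]
orientation: [-0.001, 0.996, -0.09, 0.002]
force: [0.3, 0.7, -2.3]
width: 0.0536
tool_pos: [0.6227, 0.0034, 0.2216]
orientation: [0.0, 0.996, -0.09, -0.001]
force: [0.2, 0.1, -3.1]
width: 0.0538
clock: 6.4
tool_pos: [0.655, -0.0981, 0.2228]
orientation: [-0.0, 0.996, -0.089, -0.0]
force: [0.7, 0.1, -2.0]
width: 0.0535
t 6.4 pos [ 0.655  -0.0981  0.2228] jaw -10.2 w 0.0535 go cm [  0.35  -1.05 -16.15] twist None F [ 0.7  0.1 -2. ]
clock: 6.57
tool_pos: [0.6554, -0.0983, 0.2233]
orientation: [-0.0, 0.996, -0.089, -0.0]
force: [0.1, 0.4, -3.1]
width: 0.0538
```

```bash
python3 -m jog '[0.2,-0.5,-1,0, 0.1,-0.5,-2,0, 0,0,-2.5,0, 0,0,-2.5,0, 0,0,-2.5,0, 0,0,-2,0, 0,0,-1.5,0, 0,0,-0.7,0, 0,0,0,0, 0,0,0,0]'
python3 -m jog '[0,0,-0.5,0, 0,0,-0.3,0,0,0,0,0]'
python3 -m jog '[0,0,-0.1,0, 0,0,-0.1,0,0,0,0,0]'
python3 -m jog '[0,0,-0.1,0,0,0,0,0]'
```

```text
clock: 7.4
tool_pos: [0.6589, -0.1095, 0.0764]
orientation: [0.0, 0.996, -0.09, 0.0]
force: [0.4, -0.3, -1.1]
width: 0.0538
clock: 7.65
tool_pos: [0.6587, -0.1095, 0.0684]
orientation: [0.0, 0.996, -0.09, 0.0]
force: [-0.6, -0.5, -2.5]
width: 0.0538
clock: 7.9
tool_pos: [0.6586, -0.1095, 0.0663]
orientation: [0.0, 0.996, -0.09, 0.0]
force: [-0.2, 0.0, -1.8]
width: 0.0536
clock: 8.07
tool_pos: [0.6585, -0.1095, 0.0651]
orientation: [-0.0, 0.996, -0.09, -0.0]
force: [-0.4, 0.2, -2.0]
width: 0.0536
```

```bash
python3 -m jog '[0,0,-0.1,0,0,0,-0.05,0,0,0,0,0]'|grep -E "pos|force"
python3 -m jog '[0,0,-0.05,0,0,0,0,0]'|grep -E "pos|force"
python3 -m jog '[0,0,-0.05,0,0,0,0,0]'|grep -E "pos|force"
python3 -m jog '[0,0,-0.05,0,0,0,0,0]'|grep -E "pos|force"
```

```text
tool_pos: [0.6584, -0.1095, 0.0635]
force: [0.5, -0.6, -2.3]
tool_pos: [0.6585, -0.1095, 0.0631]
force: [-0.7, 0.1, -1.5]
tool_pos: [0.6586, -0.1095, 0.0627]
force: [0.8, -0.5, -1.3]
tool_pos: [0.6586, -0.1095, 0.0627]
force: [-1.0, -0.2, 2.9]
```

Contact shows at z ≈ 0.0627, where the force turns upward. Releasing.

```bash
python3 -m jog '[0,0,0,0,0,0,0,0,0,0,0,0,0,0,0,0,0,0,0,0]' 1
python3 -m jog '[0,0,0.5,0,0,0,1.5,0, 0,0,2.5,0, 0,0,2.5,0, 0,0,2.5,0, 0,0,2.5,0, 0,0,2.5,0, 0,0,1,0, 0,0,0,0]'
python3 -c "from h import *;to(.4713,.0655,.0523,0.5)"
```

```text
clock: 9.23
tool_pos: [0.6586, -0.1095, 0.0621]
orientation: [0.0, 0.996, -0.09, 0.0]
force: [1.3, 0.0, -0.5]
width: 0.0833
clock: 9.98
tool_pos: [0.6603, -0.1098, 0.2213]
orientation: [0.0, 0.996, -0.09, 0.003]
force: [1.0, -0.1, 0.4]
width: 0.0876
t 9.98 pos [ 0.6603 -0.1098  0.2213] jaw -10.3 w 0.0876 go cm [-18.9   17.53 -16.9 ] twist 0.189 F [ 1.  -0.1  0.4]
```

```bash
python3 -m jog '[-1,0.9,0,0.02, -2,1.9,0,0.02, -2.5,2.3,0,0.02, -2.5,2.3,0,0.02, -2.5,2.3,0,0.02, -2.5,2.3,0,0.02, -2.5,2.3,0,0.02, -2,1.9,0,0.02, -1,0.9,0,0.02, -0.4,0.4,0,0.01]'|tail -4
python3 -m jog '[0,0,0,0,0,0,0,0,0,0,0,0]'
python3 - <<'E'
from h import *
to(.4713,.0655,.0523,0.5)
cv2.imwrite('pics/t2.png',camera('top'));cv2.imwrite('pics/s2.png',camera('scene'))
E
```

```text
tool_pos: [0.4675, 0.0664, 0.2164]
orientation: [0.0, 1.0, 0.006, -0.001]
force: [-0.2, -1.3, -0.4]
width: 0.0876
clock: 11.07
tool_pos: [0.4707, 0.0649, 0.2171]
orientation: [0.0, 1.0, 0.004, 0.0]
force: [0.2, -0.3, -0.1]
width: 0.0881
t 11.07 pos [0.4707 0.0649 0.2171] jaw 0.5 w 0.0881 go cm [  0.06   0.06 -16.48] twist -0.0 F [ 0.2 -0.3 -0.1]
```

View pics/s2.png

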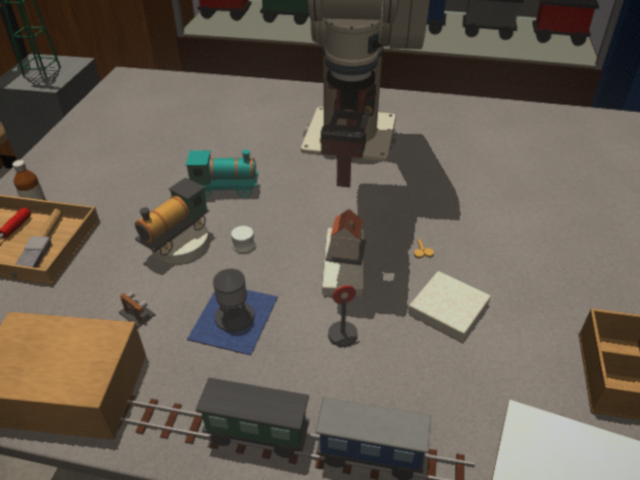

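Tower stands upright on the mat (foot ~(235,318)). The gripper is above the house, so I'll descend and grip.

```bash
python3 -m jog '[0,0,-1,0, 0,0,-2,0, 0,0,-2.5,0, 0,0,-2.5,0, 0,0,-2.5,0, 0,0,-2,0, 0,0,-2,0, 0,0,-1.3,0, 0,0,-0.7,0, 0,0,0,0]'
python3 -m jog '[0,0,0,0,0,0,0,0,0,0,0,0,0,0,0,0,0,0,0,0,0,0,0,0,0,0,0,0,0,0,0,0,0,0,0,0]' -1 25
python3 -m jog '[0,0,0.2,0, 0,0,0.4,0, 0,0,0.6,0, 0,0,0.8,0, 0,0,1,0, 0,0,0,0]'
python3 -c "from h import *;to(.5626,.2694,.0523,-25.5)"
```

```text
clock: 12.0
tool_pos: [0.4684, 0.0651, 0.0503]
orientation: [0.0, 1.0, 0.005, -0.002]
force: [0.4, 0.4, 0.2]
width: 0.0875
clock: 12.75
tool_pos: [0.4704, 0.0656, 0.0528]
orientation: [-0.0, 1.0, 0.005, 0.001]
force: [-0.5, 0.4, 6.7]
width: 0.0539
clock: 13.25
tool_pos: [0.4706, 0.0657, 0.0841]
orientation: [-0.0, 1.0, 0.005, 0.001]
force: [0.5, -0.1, -2.6]
width: 0.0538
t 13.25 pos [0.4706 0.0657 0.0841] jaw 0.6 w 0.0538 go cm [ 9.2  20.37 -3.18] twist -0.455 F [ 0.5 -0.1 -2.6]
```

```bash
python3 -m jog '[0,0,1,0, 0,0,2,0, 0,0,2,0, 0,0,2,0, 0,0,1.3,0, 0,0,0.7,0]'|tail -4
python3 -m jog '[0.4,0.9,0,-0.045, 0.8,1.7,0,-0.045, 1.1,2.5,0,-0.045, 1.1,2.5,0,-0.045, 1.2,2.6,0,-0.045, 1.2,2.6,0,-0.045, 1.1,2.5,0,-0.045, 1.1,2.5,0,-0.045, 0.8,1.7,0,-0.045, 0.4,0.9,0,-0.05]'|tail -4
python3 -m jog '[0,0,0,0,0,0,0,0,0,0,0,0]'
python3 -c "from h import *;to(.5626,.2694,.0528,-25.5)"
python3 -m jog '[0,0,0,0]'
```

```text
tool_pos: [0.4703, 0.0656, 0.1744]
orientation: [-0.0, 1.0, 0.005, 0.001]
force: [-0.0, 0.4, -2.9]
width: 0.0542
tool_pos: [0.562, 0.2717, 0.1718]
orientation: [-0.0, 0.975, -0.221, -0.0]
force: [0.1, -0.6, -3.5]
width: 0.0539
clock: 14.83
tool_pos: [0.5607, 0.2687, 0.1717]
orientation: [0.001, 0.975, -0.22, -0.001]
force: [-1.0, -0.3, -2.8]
width: 0.0539
t 14.83 pos [0.5607 0.2687 0.1717] jaw -25.4 w 0.0539 go cm [  0.19   0.07 -11.89] twist -0.001 F [-1.  -0.3 -2.8]
clock: 14.92
tool_pos: [0.5609, 0.2685, 0.172]
orientation: [0.0, 0.975, -0.221, -0.0]
force: [-1.1, 0.1, -2.8]
width: 0.0541
```

```bash
python3 -m jog '[0.1,0,-1,0, 0.1,0.1,-2,0, 0,0,-2,0, 0,0,-2,0, 0,0,-2,0, 0,0,-1.3,0, 0,0,-0.7,0, 0,0,0,0, 0,0,0,0]'|grep -E "pos|force"
python3 -m jog '[0,0,-0.2,0, 0,0,-0.2,0,0,0,0,0]'|grep -E "pos|force"
python3 -m jog '[0,0,-0.1,0,0,0,0,0]'|grep -E "pos|force"
python3 -m jog '[0,0,-0.05,0,0,0,0,0]'|grep -E "pos|force"
```

```text
tool_pos: [0.5637, 0.2704, 0.0623]
force: [-0.5, -0.4, -2.0]
tool_pos: [0.5639, 0.2707, 0.0587]
force: [0.7, -0.3, -2.3]
tool_pos: [0.5636, 0.2706, 0.0574]
force: [-0.7, -0.3, -3.8]
tool_pos: [0.5635, 0.2706, 0.0568]
force: [0.4, -0.4, -3.1]
```

```bash
python3 -m jog '[-0.1,-0.1,-0.1,0,0,0,-0.1,0,0,0,0,0]'|grep -E "pos|force"
python3 -m jog '[0,0,-0.1,0,0,0,0,0]'|grep -E "pos|force"
python3 -m jog '[0,0,-0.05,0,0,0,0,0]'|grep -E "pos|force"
python3 -m jog '[0,0,-0.05,0,0,0,0,0]'|grep -E "pos|force"
```

```text
tool_pos: [0.5623, 0.2694, 0.0544]
force: [0.8, -1.3, -2.4]
tool_pos: [0.5624, 0.2694, 0.0535]
force: [0.7, -0.3, -3.0]
tool_pos: [0.5625, 0.2695, 0.0531]
force: [0.3, -0.0, -1.6]
tool_pos: [0.5626, 0.2695, 0.0529]
force: [-2.0, -0.8, 0.5]
```

Contact. I'll take one more half-millimetre, then release.

```bash
python3 -m jog '[0,0,-0.05,0,0,0,0,0]'|grep -E "pos|force"
python3 -m jog '[0,0,0,0,0,0,0,0,0,0,0,0,0,0,0,0,0,0,0,0]' 1|grep -E "pos|force"
python3 -m jog '[0,0,0.5,0,0,0,1.5,0, 0,0,2.5,0, 0,0,2.5,0, 0,0,2.5,0, 0,0,2.5,0, 0,0,2.5,0, 0,0,2,0, 0,0,0,0]'
python3 -c "from h import *;to(.5031,-.2859,.0683,65.7)"
```

```text
tool_pos: [0.5626, 0.2695, 0.0529]
force: [-2.8, -1.3, 6.4]
tool_pos: [0.5626, 0.2696, 0.0521]
force: [-0.1, 0.2, -0.1]
clock: 18.33
tool_pos: [0.5649, 0.2706, 0.2222]
orientation: [-0.002, 0.975, -0.221, 0.003]
force: [0.8, 0.9, 0.9]
width: 0.0878
t 18.33 pos [0.5649 0.2706 0.2222] jaw -25.5 w 0.0878 go cm [ -6.18 -55.65 -15.39] twist -1.55 F [0.8 0.9 0.9]
```

```bash
python3 -m jog '[-0.2,-1.5,0,-0.08, -0.4,-3,0,-0.08, -0.4,-3.5,0,-0.08, -0.4,-3.5,0,-0.08, -0.4,-3.5,0,-0.08, -0.4,-3.5,0,-0.08, -0.4,-3.5,0,-0.08, -0.4,-3.5,0,-0.08, -0.4,-3.5,0,-0.08, -0.4,-3.5,0,-0.08]'|tail -4
python3 -m jog '[-0.4,-3.5,0,-0.08, -0.4,-3.5,0,-0.08, -0.4,-3.5,0,-0.08, -0.4,-3.5,0,-0.08, -0.4,-3.5,0,-0.08, -0.4,-3,0,-0.08, -0.2,-2,0,-0.08, 0,-0.65,0,-0.08, 0,0,0,-0.08, 0,0,0,-0.03]'|tail -4
python3 -m jog '[0,0,0,0,0,0,0,0,0,0,0,0]'
python3 -c "from h import *;to(.5031,-.2859,.0683,65.7)"
```

```text
tool_pos: [0.5236, -0.057, 0.2165]
orientation: [0.0, 0.811, -0.585, -0.0]
force: [0.2, 1.1, -0.5]
width: 0.0879
tool_pos: [0.4978, -0.2876, 0.2161]
orientation: [-0.0, -0.54, 0.842, 0.001]
force: [-0.0, -0.2, -0.1]
width: 0.0874
clock: 20.25
tool_pos: [0.4983, -0.2867, 0.2167]
orientation: [-0.0, -0.543, 0.84, 0.0]
force: [0.4, 0.1, 0.2]
width: 0.0874
t 20.25 pos [ 0.4983 -0.2867  0.2167] jaw 245.8 w 0.0874 go cm [  0.48   0.08 -14.84] twist -0.001 F [0.4 0.1 0.2]
```

```bash
python3 -m jog '[0.3,0,-1,0, 0.2,0.1,-2,0, 0,0,-2.5,0, 0,0,-2.5,0, 0,0,-2.5,0, 0,0,-2,0, 0,0,-1.3,0, 0,0,-0.7,0, 0,0,-0.3,0, 0,0,0,0]'
python3 -m jog '[0,0,0,0]'
python3 -c "from h import *;to(.5031,-.2859,.0683,65.7)"
```

```text
clock: 21.08
tool_pos: [0.5036, -0.2859, 0.0689]
orientation: [-0.0, -0.543, 0.84, 0.0]
force: [0.5, 0.8, -0.2]
width: 0.088
clock: 21.17
tool_pos: [0.5042, -0.2863, 0.07]
orientation: [0.0, -0.542, 0.84, -0.001]
force: [-0.3, -0.3, -0.9]
width: 0.088
t 21.17 pos [ 0.5042 -0.2863  0.07  ] jaw 245.7 w 0.088 go cm [-0.11  0.04 -0.17] twist -0.0 F [-0.3 -0.3 -0.9]
```

```bash
python3 -m jog '[-0.1,0,-0.15,0,0,0,0,0,0,0,0,0]'|grep pos
python3 -m jog '[0,0,0,0,0,0,0,0,0,0,0,0,0,0,0,0,0,0,0,0,0,0,0,0,0,0,0,0,0,0,0,0,0,0,0,0]' -1 30
python3 -m jog '[0,0,0.2,0, 0,0,0.4,0, 0,0,0.6,0, 0,0,0.8,0, 0,0,1,0, 0,0,0,0]'
python3 - <<'E'
from h import *
to(.5031,-.2859,.0683,65.7)
crop(camera('scene'),100,140,300,290,4,'pics/s3.png');t=camera('top');cv2.imwrite('pics/t3.png',t)
E
```

```text
tool_pos: [0.5028, -0.2862, 0.0684]
clock: 22.17
tool_pos: [0.5025, -0.286, 0.0676]
orientation: [-0.0, -0.542, 0.84, 0.0]
force: [-0.0, 1.0, 0.1]
width: 0.0478
clock: 22.67
tool_pos: [0.5038, -0.2867, 0.1001]
orientation: [0.001, -0.542, 0.84, -0.002]
force: [-0.0, -1.1, -3.0]
width: 0.0474
t 22.67 pos [ 0.5038 -0.2867  0.1001] jaw 245.7 w 0.0474 go cm [-0.07  0.08 -3.18] twist 0.0 F [-0.  -1.1 -3. ]
```

View pics/s3.png

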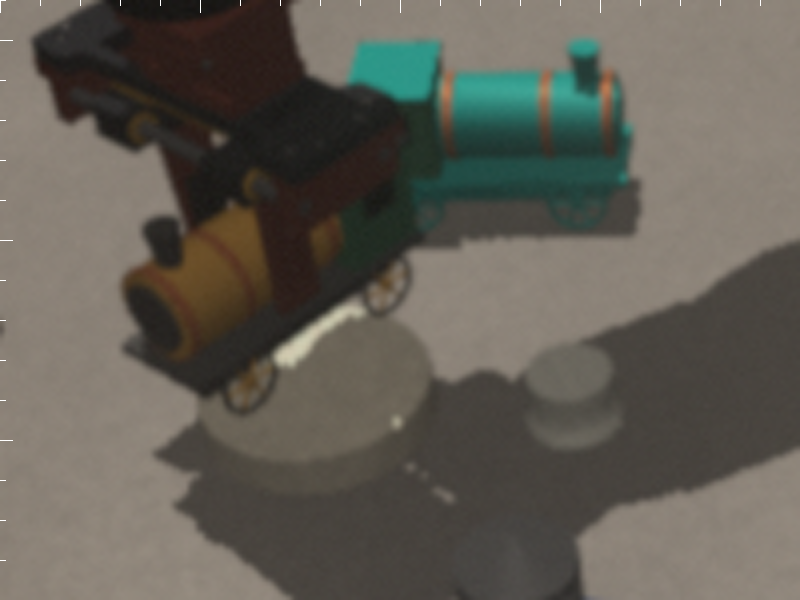

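View pics/t3.png

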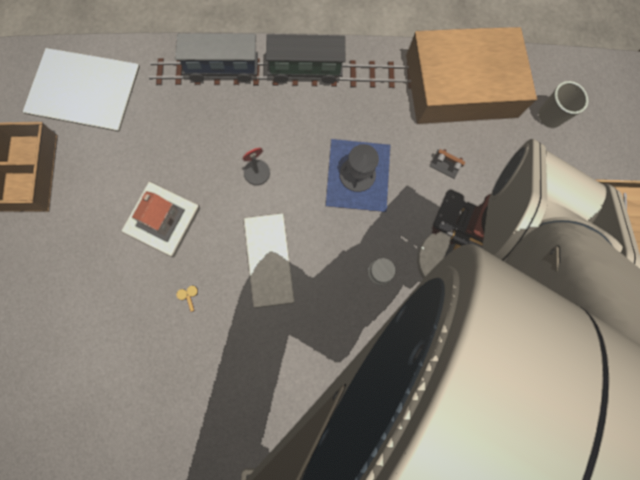

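Loco is held level and clear of the stand. The tower stands on the mat and the house is square-on on its stand. Carrying the loco to the oblong stand.

```bash
python3 -m jog '[0,0,1,0, 0,0,2,0, 0,0,2,0, 0,0,2,0, 0,0,2,0, 0,0,1,0]'|tail -4
python3 -m jog '[0,0.7,0,0.03, 0,1.4,0,0.03, -0.1,2,0,0.04, -0.1,2.5,0,0.04, -0.1,2.5,0,0.04, 0,2.5,0,0.04, 0,2.5,0,0.04, 0,2.5,0,0.04, 0,2.5,0,0.04, 0,2.5,0,0.04]'|tail -4
python3 -m jog '[-0.1,2.5,0,0.04, -0.1,2.5,0,0.04, -0.1,2.5,0,0.04, -0.1,2.5,0,0.03, 0,2,0,0.03, 0,1.3,0,0, 0,0.7,0,0, 0,0,0,0,0,0,0,0,0,0,0,0]'
python3 -c "from h import *;to(.4954,.0647,.0680,-82.45)"
python3 -m jog '[0,0,0,0]'
```

```text
tool_pos: [0.5033, -0.2864, 0.2004]
orientation: [0.001, -0.542, 0.84, -0.001]
force: [1.0, -0.3, -2.9]
width: 0.0474
tool_pos: [0.4976, -0.0675, 0.196]
orientation: [-0.001, -0.693, 0.721, 0.001]
force: [0.7, -0.2, -2.9]
width: 0.0472
clock: 24.93
tool_pos: [0.495, 0.0696, 0.1972]
orientation: [0.0, 0.754, -0.657, -0.0]
force: [0.1, 0.1, -3.0]
width: 0.0476
t 24.93 pos [0.495  0.0696 0.1972] jaw -82.2 w 0.0476 go cm [  0.04  -0.49 -12.92] twist -0.004 F [ 0.1  0.1 -3. ]
clock: 25.02
tool_pos: [0.4953, 0.0693, 0.1974]
orientation: [0.0, 0.753, -0.658, -0.0]
force: [0.9, 0.4, -3.8]
width: 0.0475
```

```bash
python3 -m jog '[0,-0.2,-1,-0.004, 0,-0.25,-2,0, 0,0,-2,0, 0,0,-2,0, 0,0,-2,0, 0,0,-1.5,0, 0,0,-1,0, 0,0,-0.5,0, 0,0,0,0, 0,0,0,0]'|grep -E "pos|force"
python3 -m jog '[0,0,0,0]'|grep -E "pos|force"
python3 - <<'E'
from h import *
to(.4954,.0647,.0680,-82.45)
crop(camera('scene'),260,140,420,290,4,'pics/s4.png')
E
```

```text
tool_pos: [0.4958, 0.0653, 0.0778]
force: [-0.3, 0.1, -3.6]
tool_pos: [0.4962, 0.0655, 0.0784]
force: [-0.2, 0.3, -3.3]
t 25.93 pos [0.4962 0.0655 0.0784] jaw -82.5 w 0.0477 go cm [-0.08 -0.08 -1.04] twist 0.0 F [-0.2  0.3 -3.3]
```

View pics/s4.png

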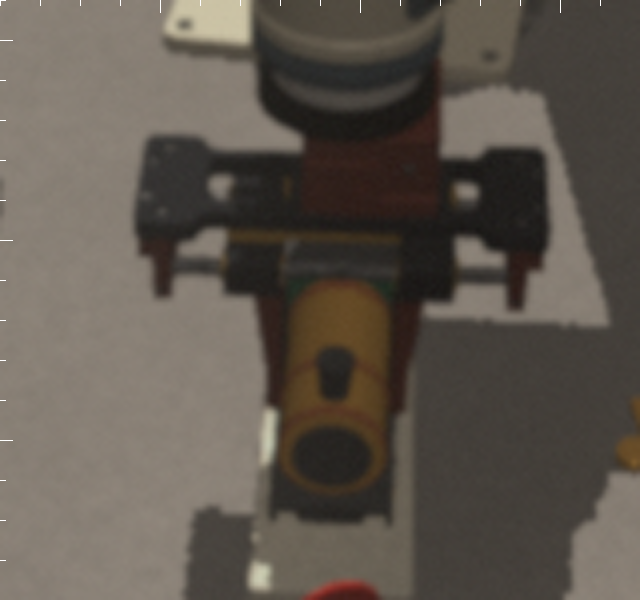

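Loco hangs lined up over the oblong stand. Lowering it in small steps.

```bash
python3 -m jog '[-0.1,-0.1,-0.3,0, 0,0,-0.3,0,0,0,-0.1,0,0,0,0,0]'|grep -E "pos|force"
python3 -m jog '[0,0,-0.1,0,0,0,0,0]'|grep -E "pos|force"
python3 -m jog '[0,0,-0.1,0,0,0,0,0]'|grep -E "pos|force"
python3 -m jog '[0,0,-0.05,0,0,0,0,0]'|grep -E "pos|force"
```

```text
tool_pos: [0.4943, 0.0645, 0.0705]
force: [-0.1, -1.1, -3.1]
tool_pos: [0.4945, 0.0645, 0.0695]
force: [-0.0, -0.1, -3.7]
tool_pos: [0.4945, 0.0645, 0.0686]
force: [0.0, 0.2, -2.8]
tool_pos: [0.4945, 0.0645, 0.0681]
force: [0.5, 0.4, -4.0]
```

```bash
for i in 1; do python3 -m jog '[0.05,0,-0.05,0,0,0,0,0]'|grep -E "pos|force"
python3 -m jog '[0,0,-0.05,0,0,0,0,0]'|grep -E "pos|force"; python3 -m jog '[0,0,-0.03,0,0,0,0,0]'|grep -E "pos|force"; done
```

```text
tool_pos: [0.495, 0.0645, 0.0676]
force: [-0.5, -0.0, -2.8]
tool_pos: [0.495, 0.0645, 0.0676]
force: [-1.9, 0.5, 3.4]
tool_pos: [0.4951, 0.0645, 0.0676]
force: [-3.4, -0.6, 7.7]
```

```bash
python3 -m jog '[0,0,0,0,0,0,0,0,0,0,0,0,0,0,0,0,0,0,0,0]' 1|grep -E "pos|force|width"
python3 -m jog '[0,0,0.5,0,0,0,1.5,0, 0,0,2.5,0, 0,0,2.5,0, 0,0,2.5,0, 0,0,2.5,0, 0,0,2.5,0, 0,0,1,0, 0,0,0,0,0,0,0,0]'
python3 - <<'E'
from h import *
to(.6585,-.1086,.0623)
g=lambda i:np.clip(i.astype(float)*1.5,0,255).astype('uint8')
t=camera('top');crop(g(t),230,130,500,310,3,'pics/t5.png')
print(w('top',[(358,180)],.01))
E
```

```text
tool_pos: [0.4951, 0.0645, 0.0668]
force: [0.7, 0.5, 0.0]
width: 0.0771
clock: 28.57
tool_pos: [0.4949, 0.0645, 0.2217]
orientation: [-0.0, 0.752, -0.659, 0.0]
force: [-0.2, 1.4, 0.1]
width: 0.0876
t 28.57 pos [0.4949 0.0645 0.2217] jaw -82.4 w 0.0876 go cm [ 16.36 -17.31 -15.94] twist None F [-0.2  1.4  0.1]
[[ 0.64533235 -0.10707637  0.01      ]]
```

View pics/t5.png

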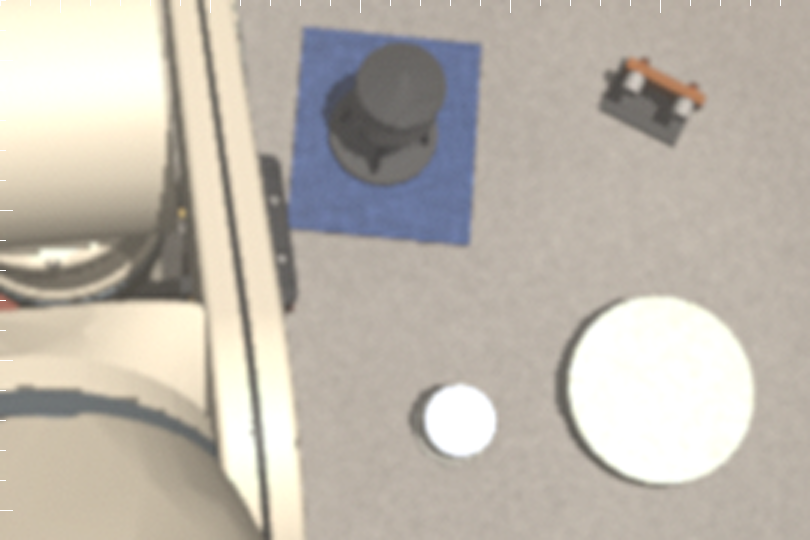

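Run:
```python
from h import *
B=lambda l:(np.array(l,float)+.5)/3-.5+[230,130]
print('round',w('top',B([(661,389.5),(568,389),(754,389),(661,295),(661,484)]),.025)[:,:2])
print('tank',w('top',B([(401,85)]),.1),'foot',w('top',B([(382.5,132)]),.01))
to(.6585,-.1086,.0623)
```

```text
round [[ 0.48742912 -0.27780846]
 [ 0.48740497 -0.21820923]
 [ 0.48806608 -0.33835882]
 [ 0.54823513 -0.28068069]
 [ 0.42793289 -0.27521357]]
tank [[ 0.65810678 -0.10599656  0.1       ]] foot [[ 0.65824302 -0.10564524  0.01      ]]
t 28.62 pos [0.4943 0.0644 0.2208] jaw -82.4 w 0.0878 go cm [ 16.42 -17.3  -15.85] twist None F [ 0.4 -0.3  0.1]
```

```bash
python3 -m jog '[0.8,-0.8,0,0, 1.6,-1.6,0,0, 2.2,-2.3,0,0, 2.5,-2.6,0,0, 2.5,-2.6,0,0, 2.5,-2.6,0,0, 2.2,-2.3,0,0, 1.4,-1.6,0,0, 0.7,-0.8,0,0, 0,0,0,0]'|tail -4
python3 -m jog '[0,0,0,0,0,0,0,0]'
python3 -c "from h import *;to(.6583,-.107,.0623)"
```

```text
tool_pos: [0.6595, -0.1095, 0.2198]
orientation: [0.001, 0.751, -0.66, -0.001]
force: [-0.5, 0.5, 0.0]
width: 0.0874
clock: 29.62
tool_pos: [0.6579, -0.1066, 0.221]
orientation: [0.0, 0.752, -0.659, -0.001]
force: [1.4, -0.2, 0.0]
width: 0.0878
t 29.62 pos [ 0.6579 -0.1066  0.221 ] jaw -82.4 w 0.0878 go cm [  0.04  -0.04 -15.87] twist None F [ 1.4 -0.2  0. ]
```

```bash
python3 -m jog '[0,0,-1,0, 0,0,-2,0, 0,0,-2.5,0, 0,0,-2.5,0, 0,0,-2.5,0, 0,0,-2,0, 0,0,-1.7,0, 0,0,-1,0, 0,0,-0.6,0, 0,0,0,0]'|grep -E "pos|force"
python3 -m jog '[0,0,0,0,0,0,0,0]'|grep -E "pos|force"
python3 -m jog '[0,0,0,0,0,0,0,0,0,0,0,0,0,0,0,0,0,0,0,0,0,0,0,0,0,0,0,0,0,0,0,0,0,0,0,0]' -1 25
python3 -m jog '[0,0,0.2,0, 0,0,0.4,0, 0,0,0.6,0, 0,0,0.8,0, 0,0,1,0, 0,0,0,0]'
python3 -m jog '[0,0,1,0, 0,0,2,0, 0,0,2.5,0, 0,0,2.5,0, 0,0,2.5,0, 0,0,1.5,0, 0,0,0.5,0,0,0,0,0]'|tail -4
python3 -c "from h import *;to(.4878,-.2783,.0833)"
```

```text
tool_pos: [0.6581, -0.1068, 0.0627]
force: [0.2, -0.2, -0.0]
tool_pos: [0.6598, -0.1075, 0.0651]
force: [0.6, -0.0, 0.0]
clock: 31.37
tool_pos: [0.6591, -0.1073, 0.064]
orientation: [-0.0, 0.752, -0.659, -0.0]
force: [-0.6, 1.9, 3.0]
width: 0.0537
clock: 31.87
tool_pos: [0.6606, -0.1079, 0.0966]
orientation: [-0.001, 0.752, -0.659, 0.002]
force: [0.1, -0.4, -2.1]
width: 0.0538
tool_pos: [0.6597, -0.1076, 0.2208]
orientation: [-0.001, 0.752, -0.659, 0.001]
force: [1.0, 0.2, -3.1]
width: 0.0537
t 32.53 pos [ 0.6597 -0.1076  0.2208] jaw -82.4 w 0.0537 go cm [-17.19 -17.07 -13.75] twist None F [ 1.   0.2 -3.1]
```

```bash
python3 -m jog '[-0.8,-0.8,0,0, -1.6,-1.6,0,0, -2.2,-2.2,0,0, -2.5,-2.5,0,0, -2.5,-2.5,0,0, -2.5,-2.5,0,0, -2.4,-2.4,0,0, -1.5,-1.5,0,0, -0.7,-0.7,0,0, -0.3,-0.3,0,0]'|tail -4
python3 -m jog '[0,0,0,0,0,0,0,0,0,0,0,0]'
python3 -c "from h import *;to(.4886,-.2783,.085)"
python3 -m jog '[0,0,0,0]'
```

```text
tool_pos: [0.4868, -0.2783, 0.2176]
orientation: [0.0, 0.751, -0.66, -0.001]
force: [0.7, -0.4, -2.9]
width: 0.0536
clock: 33.62
tool_pos: [0.4897, -0.2767, 0.2186]
orientation: [-0.0, 0.753, -0.659, -0.0]
force: [0.1, -0.2, -2.3]
width: 0.0537
t 33.62 pos [ 0.4897 -0.2767  0.2186] jaw -82.4 w 0.0537 go cm [ -0.11  -0.16 -13.36] twist None F [ 0.1 -0.2 -2.3]
clock: 33.7
tool_pos: [0.4898, -0.2766, 0.2187]
orientation: [-0.0, 0.753, -0.658, -0.0]
force: [-0.2, -0.6, -2.8]
width: 0.0539
```

```bash
python3 -m jog '[-0.1,-0.1,-1,0, 0,-0.1,-2,0, 0,0,-2.5,0, 0,0,-2.5,0, 0,0,-2,0, 0,0,-1.3,0, 0,0,-0.7,0, 0,0,-0.4,0, 0,0,0,0, 0,0,0,0]'|grep -E "pos|force"
python3 -m jog '[0,0,0,0]'|grep -E "pos|force"
python3 -m jog '[0,0,-0.2,0,0,0,0,0]'|grep -E "pos|force"
```

```text
tool_pos: [0.4885, -0.2796, 0.0953]
force: [-0.2, -0.7, -3.6]
tool_pos: [0.4887, -0.2798, 0.0957]
force: [1.4, -0.3, -2.8]
tool_pos: [0.4883, -0.2796, 0.0934]
force: [0.3, 0.5, -3.6]
```

```bash
python3 -m jog '[0,0.1,-0.2,0,0,0,-0.2,0,0,0,-0.1,0,0,0,0,0,0,0,0,0]'|grep -E "pos|force"
python3 -m jog '[0,0,-0.1,0,0,0,0,0]'|grep -E "pos|force"
python3 -m jog '[0,0,-0.1,0,0,0,0,0]'|grep -E "pos|force"
python3 -m jog '[0,0,-0.05,0,0,0,0,0]'|grep -E "pos|force"
```

```text
tool_pos: [0.4879, -0.2785, 0.0878]
force: [0.6, -0.0, -1.9]
tool_pos: [0.488, -0.2785, 0.0868]
force: [-0.2, -0.2, -3.6]
tool_pos: [0.488, -0.2785, 0.0857]
force: [-0.2, -0.6, -1.4]
tool_pos: [0.488, -0.2785, 0.0853]
force: [0.4, -0.0, -1.8]
```

```bash
python3 -m jog '[0.05,0,-0.05,0,0,0,0,0]'|grep -E "pos|force"
python3 -m jog '[0,0,-0.05,0,0,0,0,0]'|grep -E "pos|force"
```

```text
tool_pos: [0.4885, -0.2785, 0.085]
force: [-1.1, 0.3, 0.9]
tool_pos: [0.4886, -0.2785, 0.085]
force: [-2.2, 2.1, 5.4]
```

```bash
python3 -m jog '[0,0,0,0,0,0,0,0,0,0,0,0,0,0,0,0,0,0,0,0]' 1|grep -E "pos|force|width"
python3 -m jog '[0,0,0.5,0,0,0,1.5,0, 0,0,2.5,0, 0,0,2.5,0, 0,0,2.5,0, 0,0,2.5,0, 0,0,1.5,0, 0,0,0,0]'|tail -4
python3 -m jog '[-1,-1.4,0,0, -2,-2.8,0,0, -2.2,-3,0,0, -2.2,-3,0,0, -2.2,-3,0,0, -2.2,-3,0,0, -2.2,-3,0,0, -2.2,-3,0,0, -2,-2.8,0,0, -1,-1.4,0,0]'|tail -4
python3 -m jog '[0,0,0,0,0,0,0,0]'|tail -4
python3 - <<'E'
from h import *
g=lambda i:np.clip(i.astype(float)*1.5,0,255).astype('uint8')
t=camera('top');cv2.imwrite('pics/t6.png',t);crop(g(t),115,130,305,315,4,'pics/a6.png');crop(g(t),320,130,500,310,3,'pics/b6.png')
cv2.imwrite('pics/s6.png',camera('scene'))
E
```

```text
tool_pos: [0.4886, -0.2786, 0.0843]
force: [-0.6, -0.0, -0.5]
width: 0.0835
tool_pos: [0.4904, -0.2796, 0.2233]
orientation: [-0.001, 0.752, -0.659, 0.003]
force: [0.5, -0.0, 0.1]
width: 0.0878
tool_pos: [0.2938, -0.5448, 0.2181]
orientation: [0.0, 0.751, -0.66, -0.0]
force: [-0.5, 0.6, 0.1]
width: 0.088
tool_pos: [0.2956, -0.5423, 0.218]
orientation: [-0.0, 0.751, -0.66, -0.001]
force: [-0.7, 0.4, -0.6]
width: 0.0879
```

View pics/a6.png

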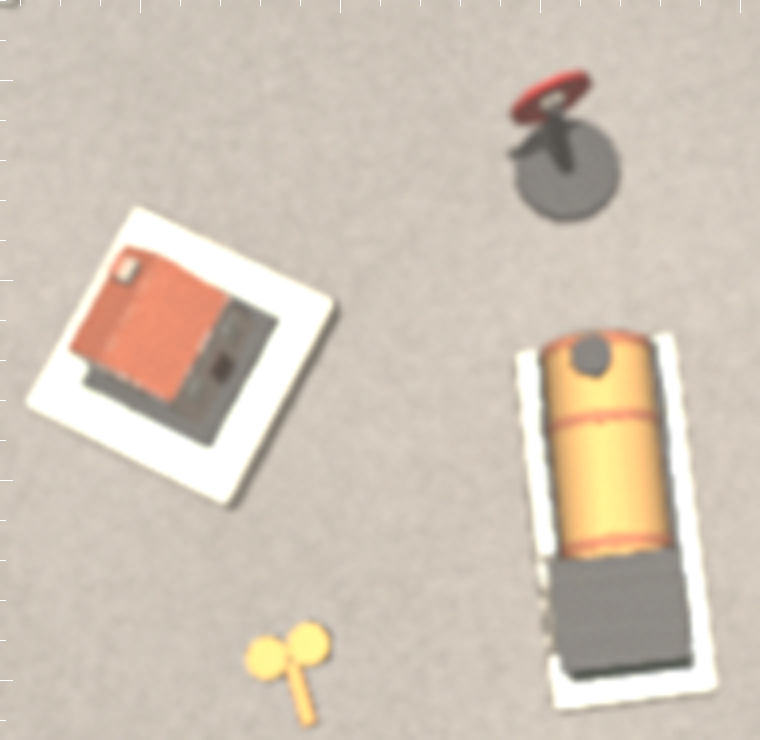

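View pics/b6.png

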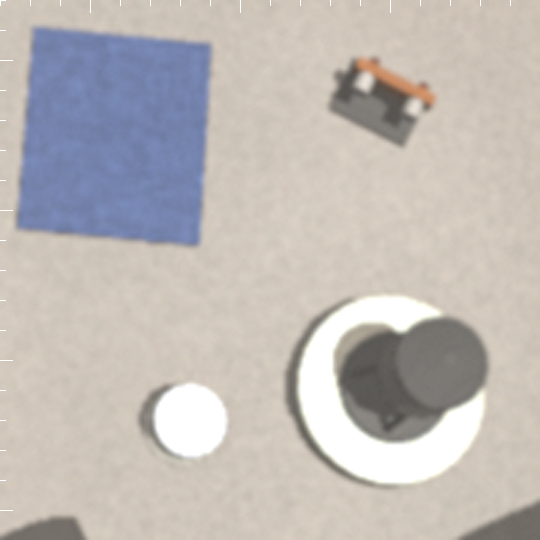

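View pics/s6.png

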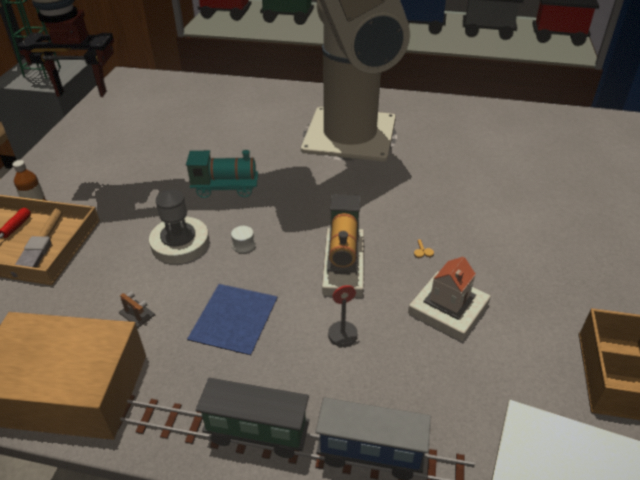

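Run:
```python
from h import *
A=lambda l:(np.array(l,float)+.5)/4-.5+[115,130]
B=lambda l:(np.array(l,float)+.5)/3-.5+[320,130]
np.set_printoptions(precision=4,suppress=True)
ch=w('top',A([(591,354)]),.129)[0,:2]; cab=w('top',A([(552,556),(677,547),(692,660),(560,667)]),.117)[:,:2]; c=cab.mean(0)
d=ch-c;print('loco',c+d/np.linalg.norm(d)*.0515,'ang',np.degrees(np.arctan2(d[1],d[0])),np.linalg.norm(d),'want .4858 .0634 7.55')
h=w('top',A([(278,319),(210,444),(85,381)]),.031)[:,:2];print('house',(h[0]+h[2])/2,np.linalg.norm(h[0]-h[2]),[np.degrees(np.arctan2(*(v[::-1]))) for v in (h[1]-h[0],h[2]-h[1])],'want .5626 .2694 -25.5')
s=w('top',A([(136,206),(334,303),(230,507),(27,401)]),.025)[:,:2];print('square',s.mean(0))
print('tower',w('top',B([(443,363)]),.121),w('top',B([(393,387)]),.031),'want .4878 -.2783')
```

```text
loco [0.4857 0.0623] ang 7.32463864226049 0.10553521054245368 want .4858 .0634 7.55
house [0.5625 0.2675] 0.09435709374044848 [np.float64(154.36324457254176), np.float64(64.12691383397082)] want .5626 .2694 -25.5
square [0.5624 0.2692]
tower [[ 0.4882 -0.2791  0.121 ]] [[ 0.4881 -0.2773  0.031 ]] want .4878 -.2783
```

All three are within about 2 mm and 0.5° of their targets, upright, with the bystanders unmoved. Handing in.

```bash
python3 -c "
from bench import *
print(finish_job(), state()['clock'])"
```

```text
the job is handed in; nothing more can be done
the job is handed in; nothing more can be done
```

The toys are on their own stands and the job is handed in, at about 37 s on the robot clock against the 125 s limit. I rested the water tower on the mat and let go. Then I moved the station house to the square stand, the locomotive to the oblong stand and the tower to the round stand.

The last pictures, taken with the arm clear, gave these offsets from the stand centres:

| Toy | Stand | Off centre | Off angle |
|---|---|---|---|
| Locomotive | oblong | about 1 mm | about 0.2° |
| Station house | square | about 2 mm | under 0.5° |
| Water tower | round | about 1 mm | not needed |

- **Upright and undisturbed:** All three stand upright. The signal, buffer stop and polish tin look unmoved in the pictures.
- **Forces:** Each toy was lowered in steps of 1 mm or less until it touched. The highest contact force I read was under 8 N.
- **Tower on the mat:** The first tower placing measured about 3 mm off the commanded y position on the mat. I gripped it along that axis when picking it up again.
- **Not exact:** The measured arm positions scattered by 1–2 mm while the arm was settling.

No check failed.

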